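Feed the relay tray past the sprung drop gate into the test bay

TASK

With one fingertip press the long yellow bar beside the chute down and keep it down, so that the yellow gate stays dropped below the chute floor, and at the same time push the blue relay tray along the chute with the other finger on its tall rear plate, until the whole tray is past the gate. Then let the bar up so that the gate springs shut behind the tray. The gate must never touch the tray; only push the tray, do not lift it, and leave the other things on the bench where they are.

Things in the scene. Friction and masses are not known exactly. Their poses are not given: they have to be found in the camera images.
- chute: Aluminium chute fixed to the bench. Origin: bench level under the middle of the gate slot. +y is the way the tray travels, +x points to the side with the yellow bar, z up. Floor 55 mm above the bench, 74 mm wide; walls 5 mm thick, 22 mm above the floor. It runs from y = -190 mm (open end) to a black end block at y = +125 mm (36 mm high). Test bay: from the gate (y = 0) to that block.
- gate (a joint): Angle of the gate, rad: 0 shut (start), 0.34 fully down at its stop. From 0.25 its leaf is wholly below the chute floor; 0.29 is good to hold. Leaf and bar are one rigid yellow piece, hinged about a line along the chute's y at x = -62 mm, 55 mm above the bench. Pressing the bar down drops the leaf; a spring (about 4 N at the bar when shut, 7 N fully down) shuts it again.
- gate_leaf (a point): Middle of the top edge of the gate's leaf: a 6 mm thick plate across the chute (y = -3 to +3 mm). Shut, it stands up through a slot in the floor, its top 6 mm above the floor at the hinge side and 23 mm at the bar side. It turns in its own plane, so pushing the tray against it does not open it.
- bar_top (a point): Middle of the press bar's top. Bar: y = -185 to +50 mm in the chute's frame, 26 mm wide, 8 mm thick; press it anywhere along y. Bar middle shut: x = 58 mm, 105 mm above the bench; at 0.29 rad: x = 67 mm, 68 mm above the bench; at the stop: 61 mm above. A fingertip at x = 63 mm stays on it all the way, and is still above the chute floor and outside the chute wall.
- tray: Blue tray, 68 mm wide (x), 90 mm long, 0.2 to 0.45 kg, with three grey relays (36 mm high) fixed on it; origin under its middle, +y its front. It starts flat in the chute, its front 15 to 55 mm short of the gate. At its rear stands a push plate, 68 mm wide, 48 mm high (top 103 mm above the bench), 5 mm thick.
- tray_rear (a point): Middle of the rear (outer) face of the tray's push plate, 24 mm above the tray's underside. The plate can be pushed anywhere over its width: for instance 13 mm from its middle towards the bar, which is 50 mm across from a finger at x = 63 mm on the bar.
- tray_front (a point): Middle of the front end of the tray, 90 mm ahead of tray_rear and at the same height.
- wall_box: Bystander: round grey wall box (open cup), 68 mm across, 45 mm high; origin under its centre.
- tape_roll: Bystander: black roll of tape lying flat, 54 mm across, 19 mm high; origin under its centre.
- push_button: Bystander: yellow box with a red mushroom button, 42 x 42 mm, 55 mm high; origin under its centre.
- lamp: Bystander: red signal lamp on a black base, 34 mm across, 48 mm high; origin under its centre.
- terminal_block: Bystander: white terminal block, 30 x 60 mm, 22 mm high; origin under its centre.
- screwdriver: Bystander: screwdriver with a red handle, 170 mm long, lying flat.
- screw_jar: Bystander: glass jar with a black cap, 48 mm across, 55 mm high; origin under its centre.
Things that resemble listed ones, but are neither listed nor needed, are in the scene too. What is shaped like the tray but purple or turquoise is not meant.

How it is judged:
On the way, in this order (a step that is already met when the one before it is completed fails the run):
1. a fingertip holds the gate down while the whole tray is still before it (value of joint gate above 0.24 rad and contact force between the fingers and gate above 0.5 N and y of tray_front in the frame of chute below -0.003 m), for 0.1 s.
2. the tray is half-way through with the gate still held down by a finger and a finger on the tray (value of joint gate above 0.24 rad and contact force between the fingers and gate above 0.5 N and y of tray_front in the frame of chute above 0.04 m and y of tray_rear in the frame of chute below -0.02 m and contact force between the fingers and tray above 0.1 N).
3. the whole tray is past the gate while a finger still holds it down (value of joint gate above 0.24 rad and contact force between the fingers and gate above 0.5 N and y of tray_rear in the frame of chute above 0.003 m), for 0.1 s.
At the end, for the whole second after the job is handed in: The tray lies flat on the chute floor in the test bay, all of it at least 3 mm past the gate's middle plane and at rest, and the gate is shut again behind it (within 0.03 rad) (value of joint gate below 0.03 rad and y of tray_rear in the frame of chute above 0.003 m and y of tray_front in the frame of chute below 0.13 m and z of tray_rear in the frame of chute between 0.074 and 0.084 m and angle between the y axis of tray and the y axis of chute, either way round below 0.12 rad and angle between tray's own z axis and vertical below 0.06 rad and velocity of joint gate below 0.1 rad/s and linear speed of tray below 0.01 m/s); the robot touches nothing.
It fails at once if the gate touches the tray (over 1 N) (contact force between gate and tray above 1 N).
It fails at once if the tray is lifted off the chute floor (over 8 mm) or tipped (z of any of tray_rear, tray_front in the frame of chute above 0.087 m or angle between tray_rear's own z axis and vertical above 0.2 rad).
It fails at once if a bystander is moved by more than 15 mm (distance of any of wall_box, tape_roll, push_button, lamp, terminal_block, screwdriver, screw_jar from where it was at the start of the episode above 0.015 m).
It also fails if it takes over 43 s, if anything falls off the work surface, if the arm or the gripper's body presses on something with over 40 N, if the wrist force passes 120 N, or if a joint passes its speed limit or range.

ROBOT

A 7-joint arm with a two-finger parallel gripper is mounted at the origin on the work surface. World frame = base frame: x ahead of the robot, y to its left, z up, the work surface at z = 0. Lengths are in m, angles in rad, forces in N, time in s.
With the tool pointing down it reaches from about 0.4 to 0.925 m from the base axis. Payload 4.1 kg.
Tool frame: the origin (TCP) lies midway between the tips of the shut fingers; the grasp point (between the pads) lies 19 mm behind it (env.grip_depth is the distance from the TCP to the grasp point, in m); z points along the fingers, y is the direction in which the jaws open and shut (so a half turn about z gives the same grasp; the last joint's range is limited). The gripper opens to 85 mm and grips with 20 to 120 N. Pads are 22 mm wide; open, the fingers measure 114 mm over their backs; the gripper's body (76 mm by 85 mm) begins 54 mm behind the grasp point. The pads swing forward as they close: fully open they stand 13 mm farther back than shut.
Start: joints at [-1.236, 0.398, 0.045, 1.537, -0.019, 1.207, -0.051], TCP at [0.273, 0.59, 0.231] pointing down, gripper open.
Joint ranges: [-2.82, 2.82], [-0.49, 2.23], [-1.37, 1.46], [0, 2.46], [-1.36, 4.5], [0.23, 2], [-2.94, 2.94]. Speed limits (rad/s): [2.57, 2.57, 3.14, 3.14, 3.14, 3.14, 3.14].

INTERFACE

Orientations are given as a 3x3 rotation matrix whose columns are the frame's x, y, z axes.
In Python, from bench import env gives the robot as it stands. The module is installed in compiled form; this text tells all that it offers.
- The arm moves only by the shell command python3 -m handwheel 'ROWS' [OPENING] [FORCE]. ROWS is JSON, one flat list of numbers, 6 for each row, row after row: the shift along the tool's x, y, z in m, then the turn, a rotation vector about the tool's x, y, z in degrees. A call has 1 to 5 rows; each row shifts and turns the commanded pose from where the row before left it, along the tool's axes as they then stand; what a row does not reach is not made up. A row lasts 1/12 s, in which the tool goes at most 41.7 mm and 7.16 degrees, less where a joint would pass 70% of its speed; a pose out of reach is approached as far as the arm can. A call is refused whole if a number of a shift passes 0.0417 or a number of a turn 7.16, either way. A call with a gripper value outside its range is refused whole. OPENING is the finger opening in m, from 0 to 0.0854, set as the call begins (- or left out, the last holds). The fingers move at their own pace and stop on an object; FORCE is the grip in N (left out, the last holds). Time passes only in rows, so rows that do not move let the fingers close. It gives the time, the measured TCP pose, the force and the opening at its end, in the units of the state.
- env.get_obs(): the state, without advancing time (a new reading comes with each control period).
- env.capture(name): name is "scene" or "side" or "wrist"; returns the picture (400x640x3 uint8, red, green, blue); there is no depth.
- env.camera_params(name): a dict with "mtx" (3x3 intrinsics, pixels), "k1" (the pictures are not rectified: a ray, as slopes to the right and down, at radius r is drawn at 1 + k1 r^2 times it, then the intrinsics apply), "extrinsics" (4x4, takes a point from world to camera coordinates). Camera axes: x right, y down, z forward; pixel columns grow to the right and rows downward; lengths in m; the calibration is good to about 2 mm. A picture is of the moment at which its call begins: read the wrist's pose just before it. camera_params takes no time and is no camera call; for the wrist camera it gives the pose at the moment of the call.
- env.job_done(): hands the job in, once; it reports no verdict.
Trained networks look in the newest picture that a camera, given by its name, has taken for a name from the list of things; names that differ only in an ending like _2 or _b are one class to them, and where a whole thing is asked for, a point or a joint stands for the part that bears it (a point fixed in the world has none). Each returns a list of dicts, best first, with "confidence" (0 to 1); they miss things now and then, are a little off and sometimes report something else, mostly with a low value. They report only what shows in the picture. A call takes as long as a camera call. They do not tell look-alikes from the thing itself.
- env.recognise(camera, query): "location" ([column, row] in pixels, amid what is visible of it).
The state is a dict: "time": time; "joint_positions": joint angles; "dq": joint speeds; "effort": joint torques, N m; "tool_pos": TCP position; "tool_rot": TCP orientation; "ft_force": force on the tool from outside, world axes, zero at the start; "wrist_torque": the same for the moment, N m; "width": opening from 0.0 (shut) to 1.0 (fully open).
Only numpy, scipy, OpenCV 4.12 (cv2) and the standard library are available. Lean on these libraries where they do the work, as an engineer would, in place of code of your own. Each camera call takes 0.05 s, during which the arm holds its last target. There are 200 camera calls.

## Working session

There is one attempt and no reset: what is moved stays moved. The work goes in short steps, Python scripts to look and compute and a shell command to move; the robot and the scene stay as the last step left them, time stands still between calls to the robot, and variables do not carry over. Pictures are saved under pics/ and viewed, about 8 in all and at most 12, crops included, and the job is handed in when it is done.

```bash
mkdir -p pics
cat > h.py <<'E'
import numpy as np, cv2
from bench import env
def ray(cam,px,P=None):
    P=P or env.camera_params(cam);K=np.array(P["mtx"],float);E=np.array(P["extrinsics"],float)
    d=np.linalg.inv(K)@[px[0],px[1],1];s=d[:2];u=s.copy()
    for _ in range(30): u=s/(1+P["k1"]*(u@u))
    R=E[:3,:3];return -R.T@E[:3,3], R.T@np.array([u[0],u[1],1])
def onz(cam,px,z):
    c,d=ray(cam,px);return c+d*(z-c[2])/d[2]
def proj(cam,X):
    P=env.camera_params(cam);K=np.array(P["mtx"],float);E=np.array(P["extrinsics"],float)
    p=(E[:3,:3]@np.atleast_2d(X).T).T+E[:3,3];u=p[:,:2]/p[:,2:];u=u*(1+P["k1"]*(u**2).sum(1))[:,None]
    return u@K[:2,:2].T+K[:2,2]
def save(cam,name):
    im=env.capture(cam);cv2.imwrite(f"pics/{name}.png",np.ascontiguousarray(im[:,:,::-1]));return im
E
python3 - <<'E'
from h import *
save("scene","s1");save("side","d1")
for c in("scene","side"):
    for q in("chute","gate","tray","push_button","wall_box","screw_jar"):
        print(c,q,[(np.round(r["location"]),round(r["confidence"],2)) for r in env.recognise(c,q)][:4])
    P=env.camera_params(c);print(np.round(P["mtx"],0).tolist(),P["k1"],np.round(ray(c,(320,200))[0],3),np.round(ray(c,(320,200))[1],2))
o=env.get_obs();print(o["time"],o["tool_pos"],np.round(o["tool_rot"],3),o["width"])
E
```

```text
scene chute [(array([351., 248.]), 0.93), (array([320., 191.]), 0.58)]
scene gate [(array([304., 234.]), 0.65)]
scene tray [(array([283., 157.]), 0.88), (array([232., 192.]), 0.59), (array([304., 220.]), 0.56), (array([460., 216.]), 0.56)]
scene push_button [(array([226., 266.]), 0.78)]
scene wall_box [(array([351., 202.]), 0.77)]
scene screw_jar [(array([403., 226.]), 0.64)]
[[405.0, 0.0, 320.0], [0.0, 405.0, 196.0], [0.0, 0.0, 1.0]] -0.059792048147090486 [0.935 0.41  0.684] [-0.5  -0.46 -0.73]
side chute [(array([316., 200.]), 0.55)]
side gate [(array([351., 190.]), 0.73)]
side tray [(array([340., 286.]), 0.97), (array([329., 196.]), 0.84), (array([229., 165.]), 0.79), (array([318., 200.]), 0.31)]
side push_button [(array([398., 225.]), 0.87)]
side wall_box [(array([274., 211.]), 0.76)]
side screw_jar [(array([261., 184.]), 0.93)]
[[403.0, 0.0, 321.0], [0.0, 403.0, 198.0], [0.0, 0.0, 1.0]] -0.08140943362527694 [ 0.521 -0.697  0.692] [ 0.04  0.76 -0.65]
0.7 [0.2731785  0.58987215 0.23138159] [[-0.907  0.42   0.   ]
 [ 0.42   0.907  0.   ]
 [ 0.     0.    -1.   ]] 0.9982757184585899
```

View pics/s1.png

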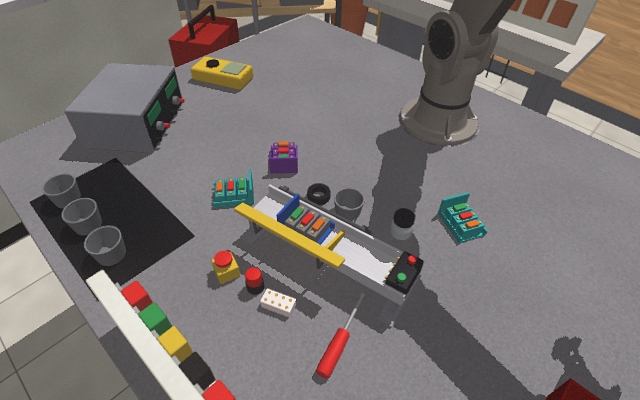

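View pics/d1.png

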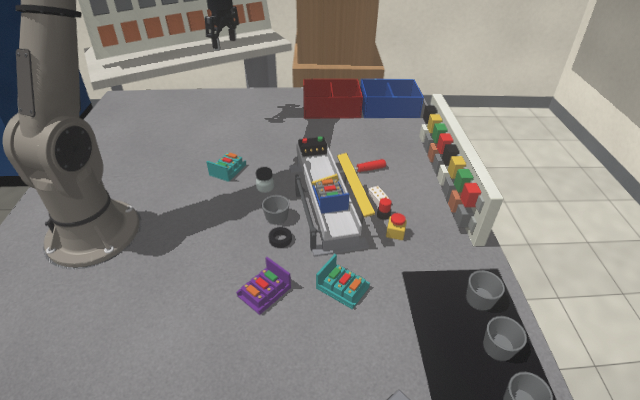

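Run:
```python
import cv2
a=cv2.imread("pics/s1.png")[180:310,230:430];cv2.imwrite("pics/s1c.png",cv2.resize(a,None,fx=4,fy=4,interpolation=cv2.INTER_CUBIC))
a=cv2.imread("pics/d1.png")[125:255,285:395];cv2.imwrite("pics/d1c.png",cv2.resize(a,None,fx=4.5,fy=4.5,interpolation=cv2.INTER_CUBIC))
```

```text
(no output)
```

View pics/s1c.png

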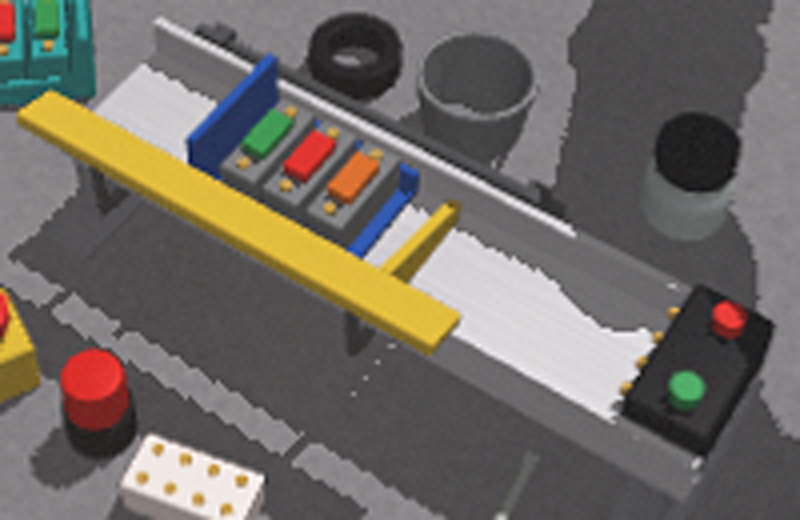

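View pics/d1c.png

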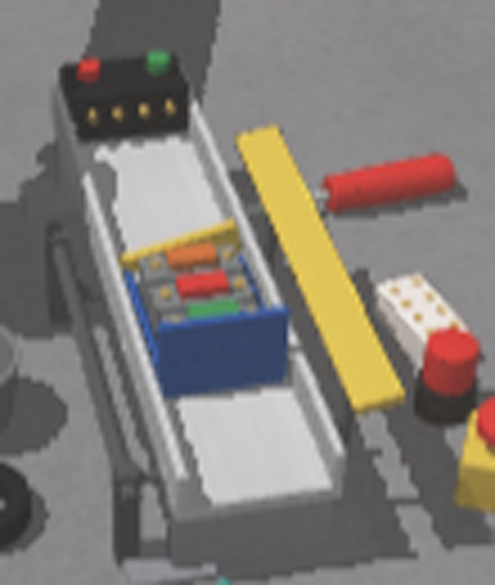

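Both views show the blue tray in the chute with its push plate to the rear (scene ≈ (290,205), side ≈ (335,203)). The bar runs from scene (236,206) to (342,265), with the black end block at (405,270). I'll fit the chute pose from these corners.

```bash
cat > fit.py <<'E'
from h import *
from scipy.optimize import least_squares
S=[((45,-185,105),(48,92)),((71,-185,105),(18,113)),((45,50,105),(460,318)),((71,50,105),(432,346)),((-42,-190,77),(155,20)),((-37,-190,55),(145,66)),((-36,0,61),(455,205)),((-34,None,103),(270,57)),((34,None,103),(190,135))]
D=[((45,50,105),(238,138)),((71,50,105),(277,127)),((71,-185,105),(403,392)),((45,-185,105),(357,408)),((-34,None,103),(155,327)),((34,None,103),(288,310)),((-34,None,55),(167,393)),((34,None,55),(287,376)),((-37,-190,55),(203,500)),((37,-190,55),(333,488))]
data=[("scene",p,np.array(q)/4+[230,180]) for p,q in S]+[("side",p,np.array(q)/4.5+[285,125]) for p,q in D]
def W(v,p):
    x,y,z=p; y=v[3]*1000 if y is None else y
    c,s=np.cos(v[2]),np.sin(v[2]);return np.array([v[0]+(c*x-s*y)/1000,v[1]+(s*x+c*y)/1000,z/1000])
f=lambda v:np.concatenate([proj(c,W(v,p))[0]-q for c,p,q in data])
if __name__=="__main__":
    best=min((least_squares(f,[.55,.1,a,-.11],loss="soft_l1") for a in np.arange(-3,3.2,.8)),key=lambda r:r.cost)
    print(best.x,best.cost);[print(d[0],d[1],r) for d,r in zip(data,np.round(f(best.x).reshape(-1,2),1))]
E
python3 fit.py
```

```text
Traceback (most recent call last):
  File "fit.py", line 11, in <module>
    best=min((least_squares(f,[.55,.1,a,-.11],loss="soft_l1") for a in np.arange(-3,3.2,.8)),key=lambda r:r.cost)
  File "fit.py", line 11, in <genexpr>
    best=min((least_squares(f,[.55,.1,a,-.11],loss="soft_l1") for a in np.arange(-3,3.2,.8)),key=lambda r:r.cost)
              ~~~~~~~~~~~~~^^^^^^^^^^^^^^^^^^^^^^^^^^^^^^^^^^
  File "fit.py", line 9, in <lambda>
    f=lambda v:np.concatenate([proj(c,W(v,p))[0]-q for c,p,q in data])
                               ~~~~^^^^^^^^^^
  File "h.py", line 11, in proj
    P=env.camera_params(cam);K=np.array(P["mtx"],float);E=np.array(P["extrinsics"],float)
ValueError: time passes only in moves, steps and waits
```

```bash
sed -i 's/^def ray/CP={}\ndef cp(c):\n    if c=="wrist": return env.camera_params(c)\n    if c not in CP: CP[c]=env.camera_params(c)\n    return CP[c]\ndef ray/; s/P=P or env.camera_params(cam)/P=P or cp(cam)/; s/    P=env.camera_params(cam);/    P=cp(cam);/' h.py; python3 fit.py 2>&1 | tail -25
```

```text
[ 0.56995322  0.11048688  0.18048868 -0.10879494] 18.790583690406972
scene (45, -185, 105) [-0.1 -1.6]
scene (71, -185, 105) [-1.6  1.4]
scene (45, 50, 105) [ 0.3 -1.8]
scene (71, 50, 105) [-0.6  1.7]
scene (-42, -190, 77) [ 0.1 -0.3]
scene (-37, -190, 55) [ 1.9 -3.2]
scene (-36, 0, 61) [-0.3 -0.5]
scene (-34, None, 103) [-0.1 -0.2]
scene (34, None, 103) [-1.1  1.6]
side (45, 50, 105) [-0.9 -2. ]
side (71, 50, 105) [ 0.1 -0.7]
side (71, -185, 105) [0.9 0.1]
side (45, -185, 105) [-0.3 -1.8]
side (-34, None, 103) [ 1.1 -0.6]
side (34, None, 103) [ 0.5 -0.8]
side (-34, None, 55) [-1.8  0.3]
side (34, None, 55) [-0.5  0.2]
side (-37, -190, 55) [-3.1  1.3]
side (37, -190, 55) [ 0.4 -1. ]
```

```bash
H="python3 -m handwheel"
$H '[0,0,0,0,0,6.85, 0,0,0,0,0,6.85, 0,0,0,0,0,6.85, 0,0,0,0,0,6.85]' 0.038
$H '[0,0,0,0,0,6.85, 0,0,0,0,0,6.85, 0,0,0,0,0,6.85, 0,0,0,0,0,6.85]'
$H '[-0.0325,0.0122,0,0,0,0, -0.0325,0.0122,0,0,0,0, -0.0325,0.0122,0,0,0,0, -0.0325,0.0122,0,0,0,0, -0.0325,0.0122,0,0,0,0]'
$H '[-0.0325,0.0122,0,0,0,0, -0.0325,0.0122,0,0,0,0, -0.0325,0.0122,0,0,0,0, -0.0325,0.0122,0,0,0,0, -0.0325,0.0122,0,0,0,0]'
$H '[-0.0325,0.0122,0,0,0,0, -0.0325,0.0122,0,0,0,0, -0.0325,0.0122,0,0,0,0, -0.0325,0.0122,0,0,0,0, -0.0325,0.0122,0,0,0,0]'
sed -i 's/^def W(v,p):/def W(v,p):\n    if len(v)>4 and p[2]==105: a=v[4]; k=p[0]-58; p=(58+k*np.cos(a),p[1],105+k*np.sin(a))/;s/a,-.11\]/a,-.11,0]/' fit.py; sed -i 's/((-37,-190,55),(145,66)),//;s/((-37,-190,55),(203,500)),//' fit.py
python3 fit.py; python3 -c "
from h import *
save('wrist','w1');o=env.get_obs();print(o['time'],o['tool_pos'],o['width'],o['ft_force'],np.round(o['joint_positions'],2));P=cp('wrist');print(np.round(ray('wrist',(320,200))[0],3),np.round(ray('wrist',(320,200))[1],2))"
```

```text
time: 1.03
tool_pos: [0.2732, 0.5898, 0.2314]
tool_rot: [[-0.608, 0.794, 0.0], [0.794, 0.608, 0.0], [0.0, 0.0, -1.0]]
ft_force: [-0.4, -0.3, -0.7]
width: 0.459
time: 1.37
tool_pos: [0.2732, 0.5899, 0.2314]
tool_rot: [[-0.174, 0.985, 0.0], [0.985, 0.174, 0.0], [0.0, 0.0, -1.0]]
ft_force: [-0.8, -0.1, 0.6]
width: 0.442
time: 1.78
tool_pos: [0.363, 0.4395, 0.2315]
tool_rot: [[-0.18, 0.984, 0.0], [0.984, 0.18, 0.0], [0.0, 0.0, -1.0]]
ft_force: [0.8, 1.1, -0.7]
width: 0.443
time: 2.2
tool_pos: [0.4523, 0.2906, 0.2316]
tool_rot: [[-0.18, 0.984, 0.0], [0.984, 0.18, 0.001], [0.001, 0.001, -1.0]]
ft_force: [-0.2, -0.3, -0.5]
width: 0.449
time: 2.62
tool_pos: [0.5414, 0.1417, 0.2316]
tool_rot: [[-0.18, 0.984, 0.001], [0.984, 0.18, 0.001], [0.001, 0.001, -1.0]]
ft_force: [0.1, 0.7, 0.3]
width: 0.442
[ 0.56985877  0.11045698  0.17640631 -0.10896235  0.31788267] 7.707794383063097
scene (45, -185, 105) [ 0.2 -0.3]
scene (71, -185, 105) [-1.5 -0.6]
scene (45, 50, 105) [-0.1 -0.2]
scene (71, 50, 105) [-0.5  0.1]
scene (-42, -190, 77) [ 0.4 -0.5]
scene (-36, 0, 61) [-0.2 -0.5]
scene (-34, None, 103) [ 0.1 -0.4]
scene (34, None, 103) [-1.   1.3]
side (45, 50, 105) [-0.6 -0.7]
side (71, 50, 105) [ 0.  -1.9]
side (71, -185, 105) [ 0.5 -1.1]
side (45, -185, 105) [-0.5 -0.3]
side (-34, None, 103) [ 0.9 -0.6]
side (34, None, 103) [ 0.3 -0.6]
side (-34, None, 55) [-2.   0.4]
side (34, None, 55) [-0.7  0.3]
side (37, -190, 55) [ 0.  -0.9]
2.6667 [0.54526252 0.13267702 0.23218147] 0.44532737354908364 [ 4.12354042 -4.56975359  0.89712281] [-0.73  0.26  0.49  1.76 -0.13  1.15 -0.02]
[0.53  0.216 0.375] [ 0.09 -0.34 -0.94]
```

View pics/w1.png

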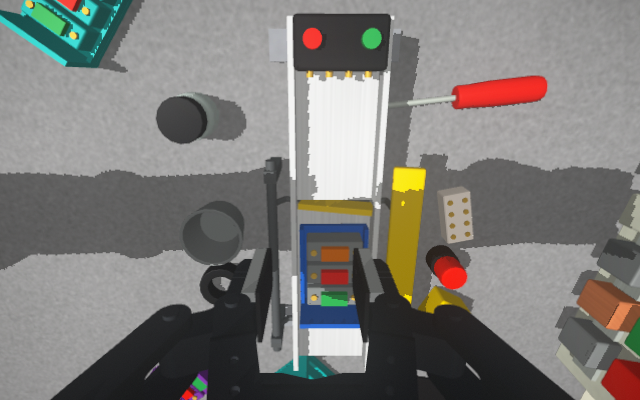

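The wrist view looks straight along the chute: bar front end at (394–425,168), leaf top along row 206, push plate top at rows 305–327, block front at row 71. I'll check the fit against it.

Run:
```python
from fit import *
v=[0.56986,0.11046,0.1764,-0.10896,.318]
for p,q in [((45,50,105),(394,168)),((71,50,105),(425,170)),((-37,125,91),(291,71)),((37,125,91),(389,71)),((-35,0,62),(297,205)),((-34,None,103),(301,327)),((34,None,103),(369,326)),((-37,0,77),None),((42,0,77),None)]:
    print(p,np.round(proj("wrist",W(v,p))[0],1),q)
o=env.get_obs();print(o['time'],o['tool_pos'],np.round(o['tool_rot'],3),o['ft_force'])
c,s=np.cos(v[2]),np.sin(v[2]);d=np.array(o['tool_pos'][:2])-v[:2];print("TCP in chute",c*d[0]+s*d[1],-s*d[0]+c*d[1])
```

```text
(45, 50, 105) [391.6 153.1] (394, 168)
(71, 50, 105) [425. 155.] (425, 170)
(-37, 125, 91) [288.8  55.5] (291, 71)
(37, 125, 91) [384.6  54.7] (389, 71)
(-35, 0, 62) [296.5 195.5] (297, 205)
(-34, None, 103) [298.3 315.9] (301, 327)
(34, None, 103) [368.6 315.4] (369, 326)
(-37, 0, 77) [293.7 200.9] None
(42, 0, 77) [378.2 200.2] None
2.6667 [0.54526252 0.13267702 0.23218147] [[-0.17   0.985  0.005]
 [ 0.985  0.17  -0.005]
 [-0.006  0.004 -1.   ]] [ 4.12354042 -4.56975359  0.89712281]
TCP in chute -0.020316985589477133 0.02618877794233113
```

```bash
H="python3 -m handwheel"
$H '[-0.0308,0.0117,0.015,0,0,0, -0.0308,0.0117,0.015,0,0,0, -0.0308,0.0117,0.015,0,0,0, -0.0308,0.0117,0.015,0,0,0, -0.0308,0.0117,0.015,0,0,0]'
$H '[0,0,0,0,0,0, 0,0,0,0,0,0]'
cat > w.py <<'E'
from h import *
v=[0.56986,0.11046,0.1764]
o=env.get_obs();c,s=np.cos(v[2]),np.sin(v[2]);d=np.array(o['tool_pos'][:2])-v[:2]
R=np.array(o['tool_rot'])
print("t",round(o['time'],2),"chute mm",np.round([1e3*(c*d[0]+s*d[1]),1e3*(-s*d[0]+c*d[1]),1e3*o['tool_pos'][2]],1),"yawerr deg",np.round(np.degrees(np.arctan2(-R[0,0],R[1,0])-v[2]),2),"tilt",np.round(R[2,:2],3),"F",np.round(o['ft_force'],1),"w",round(o['width']*85.4,1))
E
python3 w.py; python3 -c "
from h import *
save('wrist','w2')"
```

```text
time: 3.08
tool_pos: [0.6267, 0.0013, 0.1557]
tool_rot: [[-0.18, 0.984, 0.0], [0.984, 0.18, 0.0], [0.0, 0.001, -1.0]]
ft_force: [0.5, -0.4, -0.0]
width: 0.446
time: 3.25
tool_pos: [0.6257, -0.0005, 0.1552]
tool_rot: [[-0.175, 0.985, -0.002], [0.985, 0.175, -0.001], [-0.001, -0.002, -1.0]]
ft_force: [0.1, 0.1, 1.0]
width: 0.443
t 3.25 chute mm [  35.5 -119.   155.2] yawerr deg -0.02 tilt [-0.001 -0.002] F [0.1 0.1 1. ] w 37.8
```

View pics/w2.png

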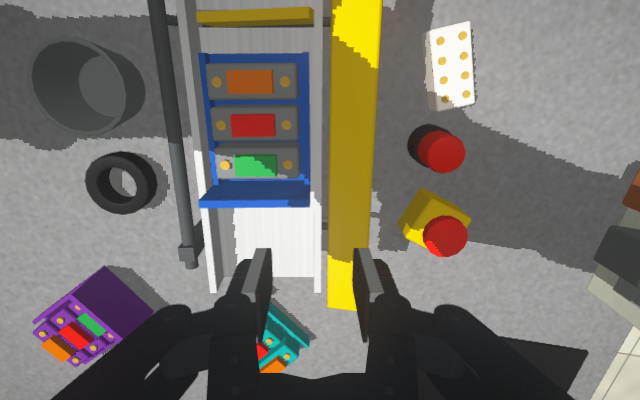

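The wrist view has the plate top rear edge at row ≈200 (columns 200–310), bar columns 328–382 and leaf top at row ≈10–20. Checking against the model again, this time with the arm at rest.

Run:
```python
from fit import *
v=[0.56986,0.11046,0.1764,-0.10896,.318]
for p,q in [((45,-185,105),(328,305)),((71,-185,105),(364,310)),((-36,0,61),(197,10)),((34,3,78),(314,10)),((-34,None,103),(199,205)),((34,None,103),(310,205)),((42,-190,77),(321,292)),((-42,-190,77),(210,292)),((37,-190,55),(313,277))]:
    print(p,np.round(proj("wrist",W(v,p))[0],1),q)
a=cv2.imread("pics/w2.png")[185:215]; print([tuple(int(k) for k in a[i,260]) for i in range(0,30,2)])
```

```text
(45, -185, 105) [325.7 308.4] (328, 305)
(71, -185, 105) [362.9 316.3] (364, 310)
(-36, 0, 61) [197.6  20.9] (197, 10)
(34, 3, 78) [309.   11.2] (314, 10)
(-34, None, 103) [198.7 207.1] (199, 205)
(34, None, 103) [308.8 207.3] (310, 205)
(42, -190, 77) [319.6 293.8] (321, 292)
(-42, -190, 77) [210.  293.7] (210, 292)
(37, -190, 55) [313.1 277.8] (313, 277)
[(112, 68, 45), (111, 67, 44), (112, 68, 47), (112, 68, 47), (113, 70, 48), (112, 69, 48), (112, 69, 48), (136, 80, 51), (219, 116, 57), (219, 115, 56), (219, 116, 57), (224, 161, 137), (239, 240, 240), (239, 240, 239), (238, 239, 239)]
```

```bash
H="python3 -m handwheel"
$H '[-0.009,0.003,0.01,0,0,0, 0,0,0.015,0,0,0, 0,0,0.015,0,0,0, 0,0,0,0,0,0]' ; python3 w.py
$H '[0,0,0.004,0,0,0, 0,0,0.004,0,0,0, 0,0,0,0,0,0]' | grep -E "pos|force"
$H '[0,0,0.004,0,0,0, 0,0,0.004,0,0,0, 0,0,0,0,0,0]'| grep -E "pos|force"
$H '[0,0,0.004,0,0,0, 0,0,0.004,0,0,0, 0,0,0,0,0,0]'| grep -E "pos|force"; python3 w.py
```

```text
time: 3.63
tool_pos: [0.6285, -0.0045, 0.1135]
tool_rot: [[-0.182, 0.983, -0.005], [0.983, 0.182, 0.001], [0.002, -0.005, -1.0]]
ft_force: [-0.5, -0.1, -0.4]
width: 0.452
t 3.63 chute mm [  37.5 -123.4  113.5] yawerr deg 0.38 tilt [ 0.002 -0.005] F [-0.5 -0.1 -0.4] w 38.6
tool_pos: [0.6307, -0.0056, 0.1083]
ft_force: [-0.3, 1.5, -0.7]
tool_pos: [0.6325, -0.0058, 0.1012]
ft_force: [1.6, 0.8, 4.2]
tool_pos: [0.632, -0.006, 0.0929]
ft_force: [2.1, 0.7, 4.8]
t 4.38 chute mm [  40.7 -125.5   92.9] yawerr deg 0.25 tilt [-0.     0.003] F [2.1 0.7 4.8] w 38.2
```

```bash
H="python3 -m handwheel"
$H '[0,-0.001,0.005,0,0,0, 0,-0.001,0.005,0,0,0, 0,0,0.005,0,0,0, 0,0,0.005,0,0,0, 0,0,0,0,0,0]' | grep -E "pos|force"
$H '[0,0,0.003,0,0,0, 0,0,0,0,0,0]'| grep -E "pos|force"
$H '[0,0,0.003,0,0,0, 0,0,0,0,0,0]'| grep -E "pos|force";  python3 w.py; python3 -c "
from h import *
a=save('side','d2')[125:255,285:395];b=save('wrist','w3')
a=cv2.resize(a,(440,520));b=b[0:260,180:400];b=cv2.resize(b,None,fx=1.6,fy=1.6);c=np.zeros((520,440+b.shape[1],3),np.uint8);c[:,:440]=a;c[:b.shape[0],440:]=b
cv2.imwrite('pics/c3.png',c[:,:,::-1])"
```

```text
tool_pos: [0.6309, -0.0063, 0.073]
ft_force: [4.2, 0.7, 5.5]
tool_pos: [0.6311, -0.0062, 0.0704]
ft_force: [3.8, 0.7, 5.6]
tool_pos: [0.6312, -0.0062, 0.0676]
ft_force: [6.0, 0.9, 4.9]
t 5.13 chute mm [  40.  -125.6   67.6] yawerr deg 0.25 tilt [-0.001  0.006] F [6.  0.9 4.9] w 37.6
```

View pics/c3.png

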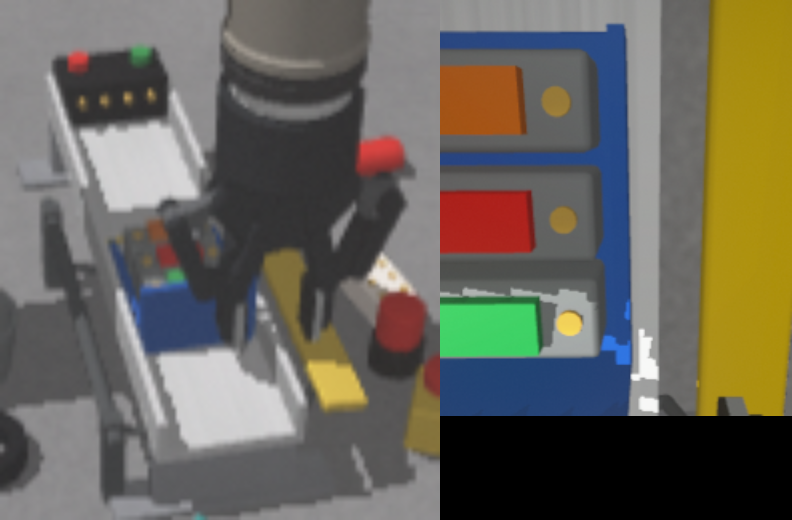

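Run:
```python
from fit import *
v=[0.56986,0.11046,0.1764]
print("obs side outer",365/4+285,405/4+125,"inner",323/4+285,410/4+125)
for th in(.2,.24,.27,.3,.34):
    out=[]
    for x,z in((45.65,100.9),(70.35,109.1)):
        dx,dz=x+62,z-55;c,s=np.cos(th),np.sin(th)
        out.append(np.round(proj("side",W(v,(dx*c+dz*s-62,-185,55+dz*c-dx*s)))[0],1))
    dx,dz=45.65+62,45.9
    print(th,out)
    lp=(dx*c+dz*s-62,-90,55+dz*c-dx*s);print("  wrist inner edge",np.round(proj("wrist",W(v,(lp[0],-40,lp[2])))[0],1),np.round(proj("wrist",W(v,(lp[0],-70,lp[2])))[0],1),lp)
```

```text
obs side outer 376.25 226.25 inner 365.75 227.5
0.2 [array([366. , 222.3]), array([377.3, 219.7])]
  wrist inner edge [347.7  71.6] [344.8 152.4] (np.float64(52.62308938810297), -90, np.float64(78.59830246282465))
0.24 [array([366.2, 223.8]), array([377.5, 221.5])]
  wrist inner edge [348.7  71.8] [345.8 150.1] (np.float64(53.47508354582648), -90, np.float64(73.99572531082713))
0.27 [array([366.3, 224.9]), array([377.5, 222.8])]
  wrist inner edge [349.1  72. ] [346.2 148.4] (np.float64(53.99290993780548), -90, np.float64(70.52344498364171))
0.3 [array([366.3, 226. ]), array([377.5, 224.2])]
  wrist inner edge [349.2  72.1] [346.3 146.8] (np.float64(54.40635054012698), -90, np.float64(67.03719460377211))
0.34 [array([366.3, 227.5]), array([377.4, 226. ])]
  wrist inner edge [348.9  72.3] [346.2 144.8] (np.float64(54.794597273389854), -90, np.float64(62.372553678792414))
```

```bash
H="python3 -m handwheel"
$H '[0,0,0.002,0,0,0, 0,0,0,0,0,0]' | grep -E "pos|force"
$H '[0,0,0.002,0,0,0, 0,0,0,0,0,0]'| grep -E "pos|force"
$H '[0,0,0.002,0,0,0, 0,0,0,0,0,0]'| grep -E "pos|force";  python3 w.py
```

```text
tool_pos: [0.6314, -0.0062, 0.0658]
ft_force: [4.2, 2.2, 5.1]
tool_pos: [0.6316, -0.0061, 0.0638]
ft_force: [4.5, -0.0, 7.0]
tool_pos: [0.6317, -0.0061, 0.0619]
ft_force: [4.6, 1.6, 6.4]
t 5.73 chute mm [  40.4 -125.6   61.9] yawerr deg 0.25 tilt [-0.001  0.007] F [4.6 1.6 6.4] w 37.9
```

```bash
H="python3 -m handwheel"
$H '[0,0,0.002,0,0,0, 0,0,0,0,0,0]' | grep -E "pos|force"
$H '[0,0,0.002,0,0,0, 0,0,0,0,0,0]'| grep -E "pos|force";  python3 w.py
```

```text
tool_pos: [0.6319, -0.0061, 0.0613]
ft_force: [2.0, 1.7, 11.9]
tool_pos: [0.6321, -0.0061, 0.0609]
ft_force: [-1.7, 1.8, 22.0]
t 6.07 chute mm [  40.8 -125.7   60.9] yawerr deg 0.24 tilt [0.001 0.007] F [-1.7  1.8 22. ] w 38.2
```

```bash
H="python3 -m handwheel"
$H '[0,-0.001,-0.004,0,0,0, 0,0,-0.0035,0,0,0, 0,0,0,0,0,0]' | grep -E "pos|force"; python3 w.py
$H '[0.004,0,0,0,0,0, 0.004,0,0,0,0,0, 0.004,0,0,0,0,0, 0.004,0,0,0,0,0, 0.004,0,0,0,0,0]'| grep -E "pos|force";  python3 w.py
```

```text
tool_pos: [0.6313, -0.0062, 0.0666]
ft_force: [5.6, 0.9, 6.3]
t 6.32 chute mm [  40.  -125.6   66.6] yawerr deg 0.26 tilt [-0.001  0.008] F [5.6 0.9 6.3] w 38.0
tool_pos: [0.6262, 0.0069, 0.0657]
ft_force: [3.9, -7.6, 6.7]
t 6.73 chute mm [  37.3 -111.8   65.7] yawerr deg 0.06 tilt [-0.008  0.004] F [ 3.9 -7.6  6.7] w 37.9
```

```bash
H="python3 -m handwheel"
$H '[0.005,0,0,0,0,0, 0.005,0,0,0,0,0, 0.005,0,0,0,0,0, 0.005,0,0,0,0,0, 0.005,0,0,0,0,0]'| grep -E "force";  python3 w.py
$H '[0.005,0,0,0,0,0, 0.005,0,0,0,0,0, 0.005,0,0,0,0,0, 0.005,0,0,0,0,0, 0.005,0,0,0,0,0]'| grep -E "force";  python3 w.py
```

```text
ft_force: [3.2, -7.8, 8.4]
t 7.15 chute mm [ 37.1 -87.3  65.7] yawerr deg 0.03 tilt [-0.008  0.004] F [ 3.2 -7.8  8.4] w 37.9
ft_force: [3.6, -7.7, 8.4]
t 7.57 chute mm [ 37.1 -62.5  65.7] yawerr deg 0.02 tilt [-0.008  0.004] F [ 3.6 -7.7  8.4] w 38.2
```

```bash
H="python3 -m handwheel"
$H '[0.005,0,0,0,0,0, 0.005,0,0,0,0,0, 0.005,0,0,0,0,0, 0.005,0,0,0,0,0, 0.005,0,0,0,0,0]'| grep -E "force";  python3 w.py
$H '[0.005,0,0,0,0,0, 0.005,0,0,0,0,0, 0.005,0,0,0,0,0, 0.005,0,0,0,0,0, 0,0,0,0,0,0]'| grep -E "force";  python3 w.py
python3 -c "
from h import *
a=save('side','d3')[125:255,285:395];b=save('scene','s3')[170:310,270:430];b=cv2.resize(b,(480,420))
a=cv2.resize(a,(320,378));c=np.zeros((420,800,3),np.uint8);c[:378,:320]=a;c[:,320:]=b
cv2.imwrite('pics/c4.png',c[:,:,::-1])"
```

```text
ft_force: [3.2, -10.0, 7.5]
t 7.98 chute mm [ 37.1 -37.6  65.7] yawerr deg 0.02 tilt [-0.008  0.004] F [  3.2 -10.    7.5] w 38.1
ft_force: [3.2, -7.4, 7.3]
t 8.4 chute mm [ 37.2 -16.2  65.7] yawerr deg 0.1 tilt [-0.007  0.004] F [ 3.2 -7.4  7.3] w 37.9
```

View pics/c4.png

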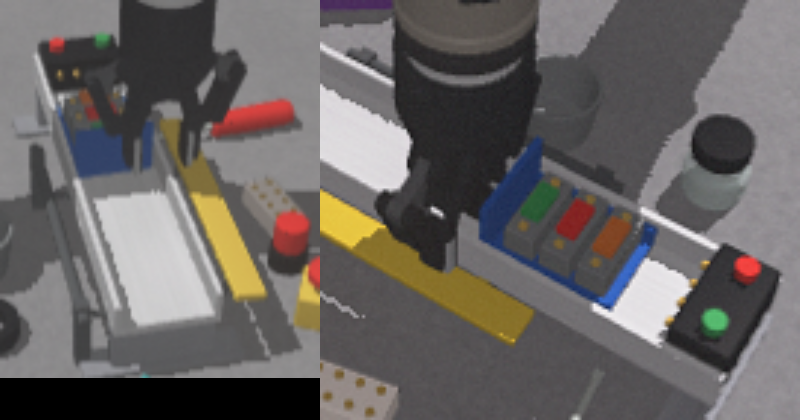

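The tray is flat and straight in the chute, well on past the gate. The plate top corners in the scene view are ≈(343,217) and (324,237). I'll compute the rear face y from these.

Run:
```python
from fit import *
v=[0.56986,0.11046,0.1764]
for y in(-10,-5,0,5): print(y,*[np.round(proj(c,W(v,p))[0],1) for c,p in(("scene",(-34,y,103)),("scene",(34,y,103)),("side",(-34,y,55)),("side",(34,y,103)))])
print("obs scene",(537-320)/3+270,138/3+170,(482-320)/3+270,205/3+170," side bottom-left",77/2.909+285,175/2.909+125," side topright",153/2.909+285,115/2.909+125)
```

```text
-10 [339.8 215.2] [319.9 238.6] [311.7 186.7] [338.7 168.2]
-5 [342.  216.3] [322.2 239.9] [311.4 185.5] [338.2 167. ]
0 [344.3 217.5] [324.5 241.2] [311.  184.3] [337.7 165.9]
5 [346.5 218.6] [326.9 242.4] [310.6 183.1] [337.2 164.7]
obs scene 342.3333333333333 216.0 324.0 238.33333333333331  side bottom-left 311.4695771742867 185.15812994156067  side topright 337.5953936060502 164.53248539016846
```

```bash
H="python3 -m handwheel"
$H '[0.005,0,0,0,0,0, 0.005,0,0,0,0,0, 0.005,0,0,0,0,0, 0.004,0,0,0,0,0, 0,0,0,0,0,0]'| grep -E "force";  python3 w.py
$H '[0,0,0,0,0,0, 0,0,0,0,0,0, 0,0,0,0,0,0]'| grep -E "force";  python3 w.py
```

```text
ft_force: [3.1, -6.6, 8.8]
t 8.92 chute mm [37.2  2.6 65.7] yawerr deg 0.09 tilt [-0.007  0.004] F [ 3.1 -6.6  8.8] w 37.7
ft_force: [2.8, -6.5, 9.2]
t 9.17 chute mm [37.2  2.6 65.7] yawerr deg 0.06 tilt [-0.006  0.004] F [ 2.8 -6.5  9.2] w 38.1
```

```bash
H="python3 -m handwheel"
$H '[-0.005,0,0,0,0,0, -0.005,0,0,0,0,0, -0.005,0,0,0,0,0, -0.005,0,0,0,0,0, 0,0,0,0,0,0]'| grep -E "force";  python3 w.py
python3 -c "
from h import *
b=save('scene','s4')[190:290,320:430];b=cv2.resize(b,None,fx=5,fy=5,interpolation=cv2.INTER_CUBIC)
cv2.imwrite('pics/c5.png',b[:,:,::-1])"
```

```text
ft_force: [0.8, 2.8, 5.8]
t 9.58 chute mm [ 36.1 -10.5  64.5] yawerr deg 0.25 tilt [0.002 0.   ] F [0.8 2.8 5.8] w 37.5
```

View pics/c5.png

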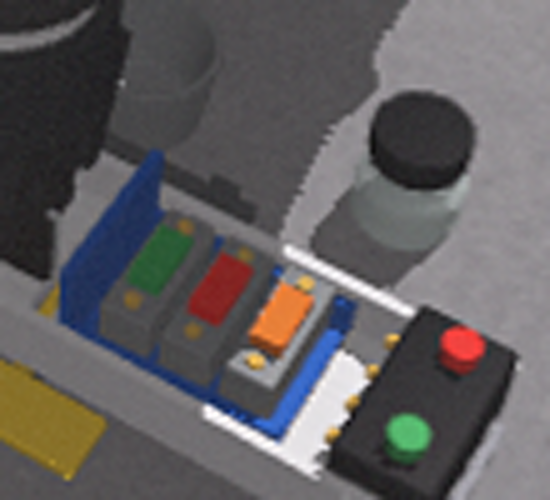

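The tray's plate top corner sits at ≈(350,220), so its rear is ≈+13 mm. There is a gap before the end block, and the yellow leaf is visible in the slot behind the tray. Releasing the bar.

```bash
H="python3 -m handwheel"
$H '[0,0,-0.006,0,0,0, 0,0,-0.01,0,0,0, 0,0,-0.01,0,0,0, 0,0,-0.01,0,0,0, 0,0,-0.01,0,0,0]'| grep -E "force";  python3 w.py
$H '[0,0,-0.02,0,0,0, 0,0,-0.03,0,0,0, 0,0,-0.03,0,0,0, 0,0,-0.03,0,0,0, 0,0,0,0,0,0]'| grep -E "force";  python3 w.py
$H '[-0.03,0,0,0,0,0, -0.04,0,0,0,0,0, -0.04,0,0,0,0,0, 0,0,0,0,0,0, 0,0,0,0,0,0]'| grep -E "force";  python3 w.py
python3 -c "
from h import *
b=save('scene','s5')[180:290,230:430];b=cv2.resize(b,None,fx=4,fy=4,interpolation=cv2.INTER_CUBIC)
cv2.imwrite('pics/c6.png',b[:,:,::-1])"
```

```text
ft_force: [1.1, 0.3, -0.2]
t 10.05 chute mm [ 34.8 -12.4 110.4] yawerr deg 0.2 tilt [-0.001 -0.002] F [ 1.1  0.3 -0.2] w 38.0
ft_force: [0.8, -1.1, 0.0]
t 10.47 chute mm [ 39.8 -12.9 226.9] yawerr deg 0.17 tilt [0.    0.013] F [ 0.8 -1.1  0. ] w 37.8
ft_force: [-0.9, 1.9, -1.2]
t 10.88 chute mm [  35.3 -126.4  220.1] yawerr deg -0.19 tilt [-0.002  0.   ] F [-0.9  1.9 -1.2] w 37.8
```

View pics/c6.png

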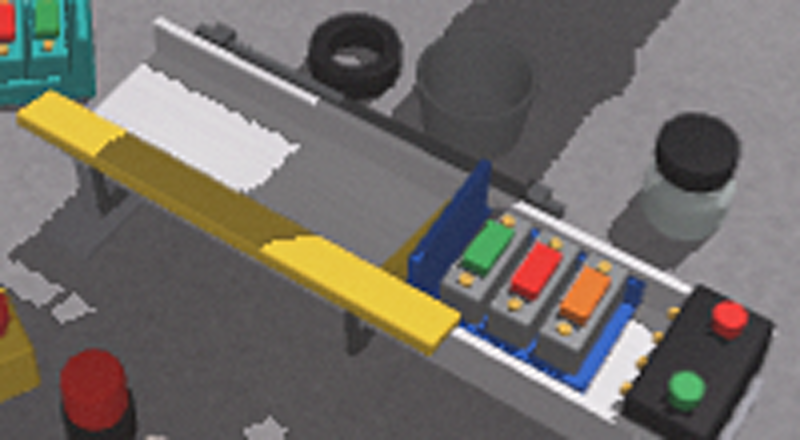

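The bar corners are back at their starting pixels, so the gate is shut. The tray is flat in the bay with its rear at ≈+14 mm, and the bystanders in view haven't moved.

```bash
python3 -c "
from bench import env
print(env.job_done())"
```

```text
the job is handed in; nothing more can be done
None
```

The job is done and handed in, at about 11 s on the robot's clock. No verdict is reported, so success rests on my own checks.

- **What I did:** I fitted the chute pose from the scene and side views and checked it with the wrist camera; the points I trust agreed to within 1–3 mm. With the fingers 38 mm apart, one pressed the bar down to its stop (22 N at the wrist) and eased back to about 0.30 rad. The other pushed the plate about 125 mm with the gate held down. I then backed off 13 mm and lifted straight up, so the bar came up.
- **Last checks:** In the final picture the bar's corners are back at their starting pixels, so the gate is shut. The tray is flat and straight, its rear about 14 mm past the gate and clear of the end block. The fingers were 0.22 m above the bench, touching nothing, and the bystanders in that picture had not moved; the terminal block and screwdriver were outside it.
- **What disagreed:**
  - Early wrist-picture rows were 10–15 px off because the arm was still settling; at rest they mostly agreed.
  - A side-view estimate put the bar at about 0.32 rad when the tool height implied 0.295, so I set the height from the stop I felt instead.
- **Not measured:** I had no reading of contact between gate and tray.

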